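Put a fresh paper roll in the receipt printer

ROBOT

A 6-joint arm with a two-finger parallel gripper is mounted at the origin on the work surface. World frame = base frame: x ahead of the robot, y to its left, z up, the work surface at z = 0. Lengths are in mm, angles in degrees, forces in N, time in s.
With the tool pointing down it reaches from about 375 to 925 mm from the base axis. Payload 5.7 kg.
Tool frame: the origin (TCP) lies midway between the tips of the shut fingers; the grasp point (between the pads) lies 19 mm behind it; z points along the fingers, y is the line along which they close (so a half turn about z gives the same grasp; the last joint's range is limited). The gripper opens to 85 mm and grips with 20 to 120 N. Pads are 22 mm wide; open, the fingers measure 114 mm over their backs; the gripper's body (76 mm by 85 mm) begins 54 mm behind the grasp point. The pads swing forward as they close: fully open they stand 13 mm farther back than shut.
Start: joints at [-79.819, 20.558, 86.54, -0, 72.909, -6.595], TCP at [173.166, -574.436, 231.267] pointing down, gripper open.
Joint ranges: [-170.27, 170.27], [-57.76, 135], [12.27, 136.19], [-55.21, 235.2], [11.17, 155.16], [-170.74, 170.74]. Speed limits (degrees/s): [136.94, 136.94, 180, 180, 180, 180].

INTERFACE

Orientations are given as [roll, pitch, yaw] about the fixed x, y, z axes, in that order (R = Rz(yaw) Ry(pitch) Rx(roll)).
In Python, from station import * gives the robot as it stands. The module is installed in compiled form; this text tells all that it offers.
- The arm moves only by the tool move_arm, never from a script. Its argument "motion" is a list of rows, each a list of 2 entries, a list of its own where there are three numbers: the shift along the tool's x, y, z in cm, then the turn, a rotation vector about the tool's x, y, z in rad. In form: [[[x, y, z], [wx, wy, wz]], ...]. A call has 1 to 8 rows; each row is the pose to reach, as a shift and turn from the pose commanded when the call began, along the tool's axes at that moment; what a row does not reach only later rows make up. A row lasts 1/10 s, in which the tool goes at most 50 mm and 8.59 degrees, less where a joint would pass 70% of its speed; a pose out of reach is approached as far as the arm can. A call with a gripper value outside its range is refused whole. "hand" is the finger opening in cm, from 0 to 8.54, set as the call begins (left out, the last holds). The fingers move at their own pace and stop on an object; "squeeze" is the grip in N (left out, the last holds). Time passes only in rows, so rows that repeat a pose let the fingers close. It gives the time, the measured TCP pose, the force, the opening and the grip force at its end, in the units of the state.
- state(): the state, without advancing time (a new reading comes with each control period).
- get_image(name): name is "side" or "top" or "wrist"; returns a dict with "pixels" (420x560x3 uint8, blue, green, red), "intrinsics" (3x3 intrinsics, pixels), "cam_to_world" (4x4, takes a point from camera to world coordinates). Camera axes: x right, y down, z forward; pixel columns grow to the right and rows downward; lengths in mm; the calibration is good to about 2 mm. A picture is of the moment at which its call begins. There is no depth.
- sign_off(): hands the job in; it is judged then, once.
The state is a dict: "time_s": time; "q": joint angles; "dq": joint speeds; "tau": joint torques, N m; "position": TCP position; "eef_rot": TCP orientation; "wrist_force": force on the tool from outside, world axes, zero at the start; "torque": the same for the moment, N m; "finger_gap": opening from 0.0 (shut) to 1.0 (fully open); "grasp_force": force on a finger pad.
Only numpy, scipy, OpenCV 4.12 (cv2) and the standard library are available. Lean on these libraries where they do the work, as an engineer would, in place of code of your own. Each camera call takes 0.05 s, during which the arm holds its last target. There are 200 camera calls.

TASK

The receipt printer on the café counter is out of paper. Slide its green thumb latch sideways so the sprung cover pops open, lift the wide paper roll out of the tray and lay it across the paper bucket so that it rests on the two support rollers, then swing the cover back over and press it down until the latch catches and holds it shut. Leave the narrow roll, the mug, the bell and the card terminal where they are.

Things in the scene. Friction and masses are not known exactly. Their poses are not given: they have to be found in the camera images.
- printer: Charcoal receipt printer, 208 (x) x 145 (y) x 106 mm high when shut, fixed to the counter. Origin: centre of its underside; z up, its front faces its own -x. Deck with the green latch at the front (x -104 to -64, top at z 78); behind it the cover lies over the print-head block (x -64 to -22, top at z 78) and the paper bucket.
- bucket (a point): Where the wide roll's centre lies when it rests on both support rollers: printer frame (30, 0, 63) mm; axes are the printer's, the roll's axis lies along y. The pale bucket is a box-shaped recess, printer x -22 to 82, y -43.5 to 43.5, floor z 35, rim z 78. The two white rollers (8 mm across, along y) lie at x 16 and x 44, centres at z 38.
- latch_tab (a point): Centre of the green thumb tab, 20 (x) x 12 (y) x 14 mm high, standing on the front deck: printer frame (-85, 0, 85) mm at rest. Axes are the printer's. Bare deck on both sides of it along y; its rear face is 11 mm in front of the shut cover. It slides along the printer's +y, the way the pale chevron on the deck points.
- latch (a joint): Slide of the thumb latch in m: 0 at rest, 0.012 at its end towards the printer's +y. A spring drives it back (1.5 N at rest, 4.5 N at the end). The cover is free beyond about 0.010, so push it to its end. When the cover is pressed shut, its keeper bar pushes the bevelled bolt aside and the bolt snaps over it by itself (joint back to 0).
- cover (a joint): Angle of the cover in rad: about 0 shut and latched, 2.1 wide open at its stop, leaning back behind the printer. Once freed its spring swings it open in 1 to 2 s and keeps it open. Swinging it back takes about 1 to 2 N at the front edge, making the latch catch 3 to 8 N pressed down near the front edge (it meets the bolt at 0.16, catches at 0.05); let go earlier, it springs open.
- cover_hinge (a point): Middle of the cover's hinge axis, fixed on the printer: printer frame (96, 0, 80) mm. Axes are the printer's; the hinge axis is y.
- cover_front (a point): Middle of the cover's front face; moves with the cover. Cover: shell 140 mm wide (y), 26 mm thick, reaching 160 mm from the hinge. In its frame (origin on the hinge, the printer's axes when shut) this point is at (-160, 0, 13) mm and the flat outer face at z 26. Shut, that face is 106 mm above the counter; wide open, the front edge is 205 to 218 mm up.
- roll_center (a point): Centre of the wide white paper roll to load: 80 mm long, 50 mm diameter, brown core; lies on its side in the tray, its axis along this point's y (horizontal). About 0.13 kg. As it rolls, its x and z axes turn.
- narrow_center (a point): Centre of the narrow white paper roll, for the card terminal, not for this printer: 57 mm long, 40 mm diameter, axis along its y, lying in the same tray. Leave it.
- tray: Shallow brown tray, fixed, 270 (x) x 150 (y) mm outside, walls 4 mm thick and 16 mm high, floor 4 mm thick; origin at the centre of its underside. One roll lies in each half, left or right along its x.
- mug: Blue mug, 82 mm wide, 92 mm high, handle to its +y; origin at the centre of its underside. Leave it.
- bell: Chrome service bell, 86 mm wide, 61 mm high; origin at the centre of its underside. Leave it.
- terminal: Card terminal lying flat, 165 (x) x 78 (y) x 36 mm; origin at the centre of its underside. Leave it.
There are look-alikes about, which are no part of the job. What is shaped like the part that bears roll_center but purple is not meant.

How it is judged (in metres and radians):
On the way, in this order (a step that is already met when the one before it is completed fails the run):
1. the cover, released by the latch, has swung open (value of joint cover above 1.9 rad), for 0.2 s.
2. the wide roll lies on the support rollers in the bucket, let go, with the cover still open (x of roll_center in the frame of printer between 0.024 and 0.036 m and y of roll_center in the frame of printer between -0.006 and 0.006 m and z of roll_center in the frame of printer between 0.058 and 0.069 m and angle between the y axis of roll_center and the y axis of printer, either way round below 0.12 rad and value of joint cover above 1.5 rad and contact force between the fingers and roll below 0.05 N and linear speed of roll below 0.02 m/s), for 0.2 s.
At the end, for the whole second after the job is handed in: The cover is shut (within 0.025 rad) and held by the latch, which is back at rest (within 2.5 mm); the wide roll lies still on the support rollers, its centre within 6 mm of the bucket site along the printer's x and y and within about 5 mm in height, its axis within 0.12 rad of the printer's y (x of roll_center in the frame of printer between 0.024 and 0.036 m and y of roll_center in the frame of printer between -0.006 and 0.006 m and z of roll_center in the frame of printer between 0.058 and 0.069 m and angle between the y axis of roll_center and the y axis of printer, either way round below 0.12 rad and value of joint cover below 0.025 rad and value of joint latch below 0.0025 m and linear speed of roll below 0.02 m/s); the robot touches nothing.
It fails at once if the narrow roll is pushed more than 30 mm from its place (distance of narrow_center from where it was at the start of the episode above 0.03 m).
It fails at once if the mug is pushed more than 30 mm from its place (distance of mug from where it was at the start of the episode above 0.03 m).
It fails at once if the bell is pushed more than 30 mm from its place (distance of bell from where it was at the start of the episode above 0.03 m).
It fails at once if the card terminal is pushed more than 30 mm from its place (distance of terminal from where it was at the start of the episode above 0.03 m).
It also fails if it takes over 70 s, if anything falls off the work surface, if the arm or the gripper's body presses on something with over 40 N, if the wrist force passes 120 N, or if a joint passes its speed limit or range.

## Working session

There is one attempt and no reset: what is moved stays moved. The work goes in short steps, Python scripts to look and compute and a tool call to move; the robot and the scene stay as the last step left them, time stands still between calls to the robot, and variables do not carry over. Pictures are saved under pics/ and viewed, at most 10 in all, crops included, and the job is handed in when it is done.

Besides the shell and the picture viewer there is one more tool, called after "Call:" as a command line: name --argument value ..., lists and objects as JSON in quotes. move_arm: Moves the arm, as the interface text tells. Its arguments: {"type":"object","properties":{"motion":{"type":"array"},"hand":{"type":"number"},"squeeze":{"type":"number"}},"required":["motion"]}

```bash
mkdir -p pics
cat > h.py <<'E'
from station import *
import numpy as np, cv2
from scipy.spatial.transform import Rotation as R
def grab(n,save=None):
    d=get_image(n); p=np.array(d["pixels"]).astype(np.uint8)
    if save: cv2.imwrite(f"pics/{save}.png",p)
    return p,np.array(d["intrinsics"]),np.array(d["cam_to_world"])
def ray(K,T,uv):
    d=T[:3,:3]@np.linalg.solve(K,[uv[0],uv[1],1.]); return T[:3,3],d/np.linalg.norm(d)
def plane(K,T,uv,z):
    o,d=ray(K,T,uv); return o+d*(z-o[2])/d[2]
def tri(a,b):
    A=[];c=[]
    M=np.zeros((3,3));v=np.zeros(3)
    for o,d in(a,b):
        P=np.eye(3)-np.outer(d,d); M+=P; v+=P@o
    x=np.linalg.solve(M,v); return x,[np.linalg.norm((np.eye(3)-np.outer(d,d))@(x-o)) for o,d in(a,b)]
def proj(K,T,X):
    c=np.linalg.inv(T)@np.append(X,1); u=K@c[:3]; return u[:2]/u[2]
E
python3 - <<'E'
from h import *
a,K,T=grab("top","top"); print(K,T.round(3))
b,K,T=grab("side","side"); print(K,T.round(3))
print(state())
E
```

```text
[[410.16178184   0.         280.73807331]
 [  0.         410.16178184 211.91032991]
 [  0.           0.           1.        ]] [[ 2.900000e-02 -9.890000e-01  1.430000e-01  4.619000e+02]
 [-9.990000e-01 -2.500000e-02  2.300000e-02  2.507800e+01]
 [-2.000000e-02 -1.430000e-01 -9.890000e-01  1.020714e+03]
 [ 0.000000e+00  0.000000e+00  0.000000e+00  1.000000e+00]]
[[417.86637661   0.         282.73774842]
 [  0.         417.86637661 206.75100564]
 [  0.           0.           1.        ]] [[ 9.72000e-01 -1.39000e-01  1.92000e-01  4.18678e+02]
 [-2.37000e-01 -5.95000e-01  7.68000e-01 -6.90208e+02]
 [ 8.00000e-03 -7.92000e-01 -6.11000e-01  6.71232e+02]
 [ 0.00000e+00  0.00000e+00  0.00000e+00  1.00000e+00]]
{'time_s': 0.1, 'q': array([-7.98193255e+01,  2.05936365e+01,  8.65930405e+01, -8.88669070e-04,
        7.29090422e+01, -6.59323080e+00]), 'dq': array([ 0.03087655, -0.12909562, -0.20832599,  0.03967308, -0.007139  ,
       -0.04045969]), 'tau': array([ 2.00873524e-04, -5.28652239e+01, -2.79350531e+01, -2.21528981e-04,
        5.10917074e-03,  4.51431617e-06]), 'position': array([ 173.04998192, -573.85740231,  230.53774348]), 'eef_rot': array([-1.79904816e+02, -1.01470855e-02,  1.67741588e+01]), 'wrist_force': array([-0.20260747,  0.01310696,  0.03159189]), 'torque': array([0.02676696, 0.01455446, 0.02171757]), 'grasp_force': 0.0, 'finger_gap': 1.0023839807852206}
```

View pics/top.png

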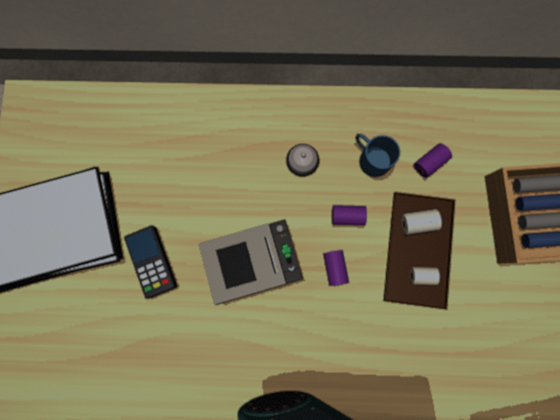

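View pics/side.png

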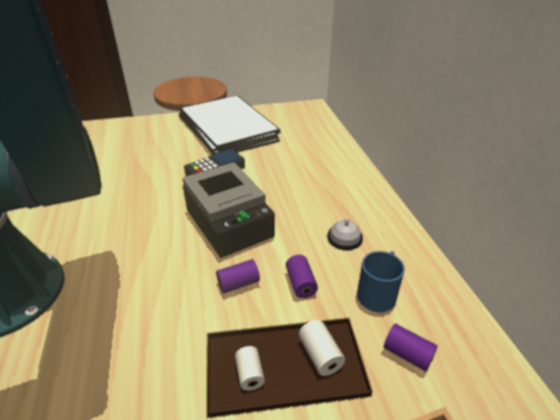

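The top view shows the printer at (250,262), its front facing right, with the green tab at (286,250).

Candidates for the wide roll:
- white, upper in the tray: (421,222)
- white, lower in the tray: (425,276), smaller, so the narrow roll
- purple: (349,215), (336,268) and (433,160), all excluded

My choice is (421,222) in top, which is (321,348) in side. I'll check it in a close crop while measuring.

```bash
cat > m1.py <<'E'
from h import *
t,Kt,Tt=grab("top"); s,Ks,Ts=grab("side")
def comp(mask,box,n=1):
    m=np.zeros_like(mask); x0,y0,x1,y1=box; m[y0:y1,x0:x1]=mask[y0:y1,x0:x1]
    k,l,st,c=cv2.connectedComponentsWithStats(m.astype(np.uint8)); o=np.argsort(-st[1:,4])[:n]+1
    return [((l==i).astype(np.uint8),c[i],st[i,4]) for i in o]
def white(im): 
    h=cv2.cvtColor(im,cv2.COLOR_BGR2HSV); return (h[...,1]<60)&(h[...,2]>110)
def green(im):
    h=cv2.cvtColor(im,cv2.COLOR_BGR2HSV); return (h[...,0]>45)&(h[...,0]<80)&(h[...,1]>120)&(h[...,2]>60)
for n,bt,bs in(("wide",(396,200,450,245),(290,310,350,385)),("narrow",(400,255,450,295),(225,335,275,400))):
    mt=comp(white(t),bt)[0]; ms=comp(white(s),bs)[0]
    r=[]
    for m,K,T in((mt,Kt,Tt),(ms,Ks,Ts)):
        rr=cv2.minAreaRect(cv2.findContours(m[0],0,1)[0][0]); box=cv2.boxPoints(rr)
        print(n,m[1].round(1),m[2],np.round(rr[0],1),np.round(rr[1],1),round(rr[2],1))
        r.append(ray(K,T,rr[0]))
        P=np.array([plane(K,T,b,29)[:2] for b in box]); print(P.round(0).tolist())
        e=P[1]-P[0],P[2]-P[1]; print([np.linalg.norm(x).round(1) for x in e],[np.degrees(np.arctan2(x[1],x[0])).round(1) for x in e])
    print("tri",tri(*r))
gt=comp(green(t),(270,230,305,280),3); gs=comp(green(s),(215,200,265,235),3)
for g in gt: print("gt",g[1].round(1),g[2],plane(Kt,Tt,g[1],92).round(0))
for g in gs: print("gs",g[1].round(1),g[2],plane(Ks,Ts,g[1],92).round(0))
print(tri(ray(Kt,Tt,gt[0][1]),ray(Ks,Ts,gs[0][1])))
a=cv2.resize(t[205:315,190:310],None,fx=3.3,fy=3.3,interpolation=2); b=cv2.resize(s[150:260,175:285],(363,363),interpolation=2)
c=cv2.resize(t[185:315,375:465],(166,237)); d=cv2.resize(s[310:420,200:380],(390,237))
r1=np.hstack([a,b]); r2=np.hstack([c,d]); r2=np.pad(r2,((0,0),(0,r1.shape[1]-r2.shape[1]),(0,0)))
cv2.imwrite("pics/crop1.png",np.vstack([r1,r2]))
E
python3 m1.py
```

```text
wide [423.2 220.8] 630 [423.3 220.8] [18.7 34.8] 81.9
[[608.0, -252.0], [622.0, -336.0], [577.0, -341.0], [563.0, -258.0]]
[np.float64(84.5), np.float64(45.2)] [np.float64(-80.3), np.float64(-173.5)]
wide [320.8 345.2] 1383 [321.6 345.6] [55.5 28.7] 61.4
[[557.0, -241.0], [612.0, -222.0], [624.0, -330.0], [575.0, -344.0]]
[np.float64(57.5), np.float64(108.1)] [np.float64(19.1), np.float64(-83.2)]
tri (array([ 590.16743668, -293.3970532 ,   39.07059195]), [np.float64(0.719724186951125), np.float64(0.7197241869510766)])
narrow [426.1 275.6] 375 [426.5 275.5] [15. 25.] 90.0
[[478.0, -273.0], [480.0, -332.0], [445.0, -331.0], [443.0, -272.0]]
[np.float64(59.1), np.float64(35.2)] [np.float64(-88.4), np.float64(178.5)]
narrow [248.6 365.2] 865 [248.8 366.6] [42.3 24.1] 77.5
[[439.0, -257.0], [481.0, -256.0], [481.0, -335.0], [442.0, -335.0]]
[np.float64(41.9), np.float64(79.1)] [np.float64(1.1), np.float64(-90.0)]
tri (array([ 460.92479975, -300.12797286,   33.62704969]), [np.float64(0.6377975966376894), np.float64(0.6377975966377952)])
gt [286.  250.4] 93 [509.  33.  92.]
gs [242.5 215.8] 67 [506.  26.  92.]
(array([507.91289306,  32.75324368,  86.57612753]), [np.float64(0.9229011711933893), np.float64(0.9229011711933199)])
```

View pics/crop1.png

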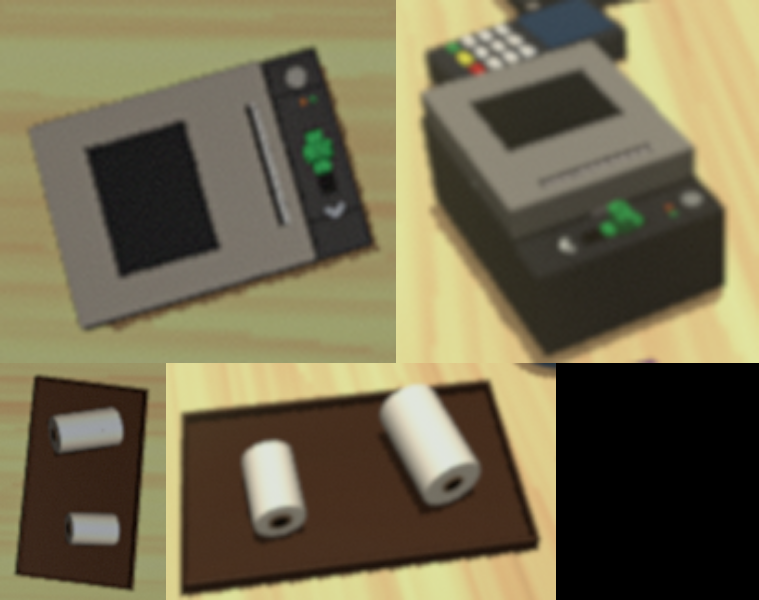

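The crop confirms the choice: the wide roll is upper in the tray in top and right in side. The chevron lies on the robot's side of the tab, so printer +y is about world -x. Next I fit the printer pose from the cover corners in both views.

```bash
cat > m2.py <<'E'
from h import *
t,Kt,Tt=grab("top"); s,Ks,Ts=grab("side")
def sub(im,pts):
    g=cv2.cvtColor(im,6); p=np.float32(pts).reshape(-1,1,2).copy()
    return cv2.cornerSubPix(g,p,(3,3),(-1,-1),(3,50,.01)).reshape(-1,2)
# order: rear +y?, use model coordinates (printer x,y)
M=np.array([[96,-70],[-64,-70],[-64,70],[96,70]],float)
pt0=np.array([[28,128],[262,64],[315,262],[82,328]])/3.3+[190,205]
ps0=np.array([[200,42],[297,155],[122,212],[28,95]])/3.3+[175,150]
pt=sub(t,pt0); ps=sub(s,ps0); print((pt-pt0).round(1).tolist(),(ps-ps0).round(1).tolist())
X=[]
for a,b in zip(pt,ps):
    x,e=tri(ray(Kt,Tt,a),ray(Ks,Ts,b)); X.append(x); print(x.round(1),round(e[0],1))
def fit(P):
    a=M-M.mean(0); b=P-P.mean(0); th=np.arctan2((a[:,0]*b[:,1]-a[:,1]*b[:,0]).sum(),(a*b).sum())
    c,s_=np.cos(th),np.sin(th); Rm=np.array([[c,-s_],[s_,c]]); o=P.mean(0)-Rm@M.mean(0)
    print("yaw",np.degrees(th).round(2),"o",o.round(1),"res",(P-M@Rm.T-o).round(1).tolist()); return Rm,o
for P in (np.array(X)[:,:2],np.array([plane(Kt,Tt,p,106)[:2] for p in pt]),np.array([plane(Ks,Ts,p,106)[:2] for p in ps])):
    Rm,o=fit(P); print("tab",(Rm@[-85,0]+o).round(1),"bucket",(Rm@[30,0]+o).round(1))
E
python3 m2.py
```

```text
[[-1.0, 0.5], [-0.8, -1.2], [-2.3, 1.6], [-0.2, 0.6]] [[-1.5, -0.8], [0.1, -2.4], [-0.0, 0.0], [-1.8, 0.1]]
[517.4 230.8 106.4] 1.4
[567.5  73.3 106.4] 0.2
[435.4  36.4 100.7] 5.7
[384.1 185.9 103.8] 0.1
yaw 107.78 o [481.  116.4] res [[-0.9, 1.6], [0.3, -3.5], [1.5, 2.4], [-0.9, -0.5]]
tab [506.9  35.4] bucket [471.8 144.9]
yaw 107.31 o [479.3 116.3] res [[-1.5, 2.1], [2.5, -2.8], [-1.6, 2.3], [0.5, -1.7]]
tab [504.6  35.2] bucket [470.3 145. ]
yaw 109.13 o [483.1 114.1] res [[1.1, 3.7], [-2.8, -2.8], [3.0, -1.6], [-1.3, 0.6]]
tab [510.9  33.8] bucket [473.2 142.4]
```

```bash
cat >> h.py <<'E'
O=np.array([480.,116.]); YAW=107.5
def P2W(p,O=O,yaw=YAW):
    c,s=np.cos(np.radians(yaw)),np.sin(np.radians(yaw)); return np.array([O[0]+c*p[0]-s*p[1],O[1]+s*p[0]+c*p[1],p[2]])
def go(target,yaw=None):
    st=state(); Rt=R.from_euler("xyz",st["eef_rot"],degrees=True); d=Rt.inv().apply(np.array(target)-st["position"])/10
    w=None
    if yaw is not None: w=(Rt.inv()*R.from_euler("xyz",[180,0,yaw],degrees=True)).as_rotvec().round(3)
    print("at",st["position"].round(1),st["eef_rot"].round(1),"t",round(st["time_s"],2),"F",st["wrist_force"].round(1),"shift cm",d.round(2),"turn",w)
E
python3 -c "
from h import *
go(P2W((-90,-27,231)),17.5)"
```

```text
at [ 173.1 -574.2  230.9] [-180.    -0.    16.8] t 0.3 F [1.3 0.7 0.9] shift cm [ 5.212e+01 -4.826e+01  4.000e-02] turn [-0.001 -0.    -0.013]
```

Call:
move_arm --motion '[[[26,-24,0],[0,0,0]],[[26,-24,0],[0,0,0]],[[26,-24,0],[0,0,0]],[[26,-24,0],[0,0,0]],[[26,-24,0],[0,0,0]],[[26,-24,0],[0,0,0]],[[26,-24,0],[0,0,0]],[[26,-24,0],[0,0,0]]]' --hand 0

```text
time_s: 1.1
position: [354.3, -264.5, 231.2]
eef_rot: [-179.9, -0.1, 17.1]
wrist_force: [-0.5, -0.2, 0.0]
finger_gap: 0.001
grasp_force: 0.0
```

Call:
move_arm --motion '[[[26.1,-24.2,2],[0,0,-0.01]],[[26.1,-24.2,2],[0,0,-0.01]],[[26.1,-24.2,2],[0,0,-0.01]],[[26.1,-24.2,2],[0,0,-0.01]],[[26.1,-24.2,2],[0,0,-0.01]],[[26.1,-24.2,2],[0,0,-0.01]],[[26.1,-24.2,2],[0,0,-0.01]],[[26.1,-24.2,2],[0,0,-0.01]]]'

```text
time_s: 1.9
position: [535.7, 41.1, 211.2]
eef_rot: [-180.0, -0.1, 17.6]
wrist_force: [-0.4, -2.1, -0.3]
finger_gap: -0.002
grasp_force: 0.0
```

Run:
```python
from h import *
w,K,T=grab("wrist","w1"); print(K[0,0],T.round(3))
h=cv2.cvtColor(w,cv2.COLOR_BGR2HSV); m=((h[...,0]>45)&(h[...,0]<80)&(h[...,1]>120)&(h[...,2]>60)).astype(np.uint8)
k,l,s,c=cv2.connectedComponentsWithStats(m)
for i in range(1,k):
    if s[i,4]>40: print(s[i],c[i].round(1),plane(K,T,c[i],92).round(1))
print("expect tab",P2W((-85,0,92)),proj(K,T,P2W((-85,0,92))))
go(P2W((-90,-27,81)),17.5)
```

```text
343.92088533928523 [[ 3.01000e-01 -9.12000e-01 -2.79000e-01  6.07421e+02]
 [-9.54000e-01 -2.88000e-01 -8.70000e-02  6.31520e+01]
 [-1.00000e-03  2.92000e-01 -9.56000e-01  3.53983e+02]
 [ 0.00000e+00  0.00000e+00  0.00000e+00  1.00000e+00]]
[274 218  13  10 127] [280.  222.6] [522.6  37.6  92. ]
[269 232  24  17 349] [280.1 239.2] [509.   33.2  92. ]
expect tab [505.55999296  34.93405919  92.        ] [276.78540066 242.36305723]
at [534.7  39.7 211. ] [-1.80e+02 -1.00e-01  1.76e+01] t 1.95 F [-0.4 -0.6 -1. ] shift cm [-0.24  0.08 13.  ] turn [-0.    -0.001  0.001]
```

View pics/w1.png

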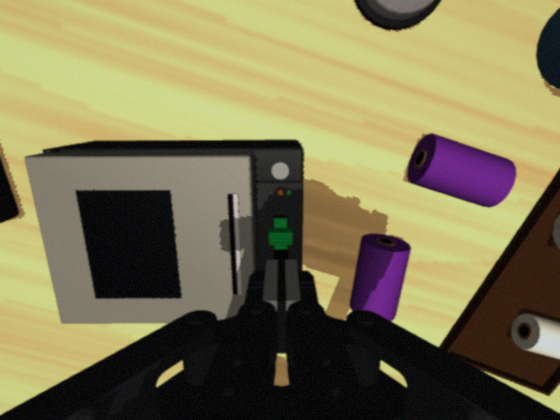

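The wrist view shows the tab's top face at (281,240), which gives (508,33) in the world and agrees with the triangulation. I descend beyond it.

Call:
move_arm --motion '[[[0.15,0.35,4],[0,0,0]],[[0.15,0.35,8],[0,0,0]],[[0.15,0.35,11],[0,0,0]],[[0.15,0.35,12.8],[0,0,0]],[[0.15,0.35,12.8],[0,0,0]],[[0.15,0.35,12.8],[0,0,0]]]'

```text
time_s: 2.55
position: [535.1, 33.3, 83.6]
eef_rot: [180.0, 0.0, 17.3]
wrist_force: [0.1, -0.0, 0.4]
finger_gap: -0.001
grasp_force: 0.0
```

Call:
move_arm --motion '[[[-0.5,0,0],[0,0,0]],[[-1,0,0],[0,0,0]],[[-1.4,0,0],[0,0,0]],[[-1.8,0,0],[0,0,0]],[[-2.1,0,0],[0,0,0]],[[-2.3,0,0],[0,0,0]],[[-2.4,0,0],[0,0,0]],[[-2.4,0,0],[0,0,0]]]'

```text
time_s: 3.35
position: [516.1, 27.5, 84.5]
eef_rot: [179.9, -0.4, 17.3]
wrist_force: [7.8, 0.5, 2.0]
finger_gap: 0.004
grasp_force: 3.8
```

Run:
```python
from h import *
grab("side","s2"); go(P2W((-90,-27,81)),17.5)
```

```text
at [516.1  27.5  84.5] [179.9  -0.4  17.3] t 3.4 F [7.7 1.  2. ] shift cm [ 1.91 -0.54  0.36] turn [ 0.002 -0.007 -0.003]
```

View pics/s2.png

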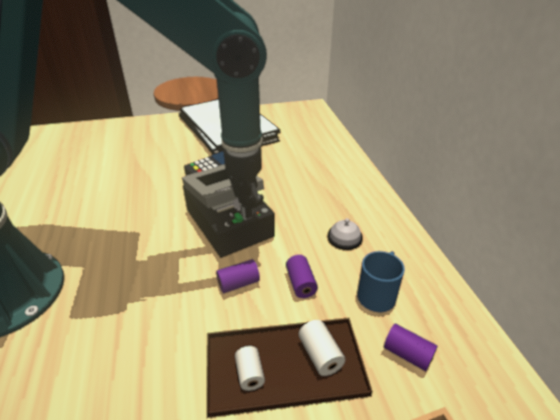

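The cover still looks shut. The tool has travelled 20 mm and feels 8 N, so I push a little more.

Call:
move_arm --motion '[[[-0.2,0,0],[0,0,0]],[[-0.4,0,0],[0,0,0]],[[-0.5,0,0],[0,0,0]],[[-0.5,0,0],[0,0,0]],[[-0.5,0,0],[0,0,0]]]'

```text
time_s: 3.9
position: [515.8, 27.3, 84.9]
eef_rot: [179.9, -0.9, 17.2]
wrist_force: [18.3, 9.0, -7.3]
finger_gap: -0.001
grasp_force: 9.5
```

Run:
```python
from h import *
a,_,_=grab("side");b,_,_=grab("top"); w,_,_=grab("wrist")
cv2.imwrite("pics/c3.png",np.hstack([cv2.resize(a[130:260,160:290],(400,400)),cv2.resize(w,(400,400))])); go(P2W((-90,-27,81)),17.5)
```

```text
at [515.8  27.3  84.9] [179.9  -0.9  17.2] t 4.05 F [17.4  8.8 -7. ] shift cm [ 1.94 -0.55  0.41] turn [ 0.002 -0.015 -0.005]
```

View pics/c3.png

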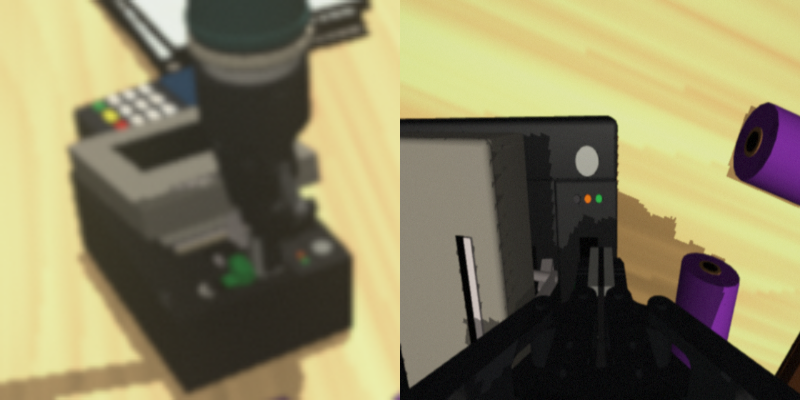

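The latch is released: the cover has lifted and rests against the gripper. I back off in front.

Call:
move_arm --motion '[[[0,2,0],[0,0,0]],[[0,5,0],[0,0,0]],[[0.5,9,-2],[0,0,0]],[[0.5,12,-6],[0,0,0]],[[0.5,12,-10],[0,0,0]],[[0.5,12,-14],[0,0,0]],[[0.5,12,-14],[0,0,0]],[[0.5,12,-14],[0,0,0]]]'

```text
time_s: 4.85
position: [547.4, -86.9, 223.5]
eef_rot: [-180.0, 0.0, 17.4]
wrist_force: [0.4, -0.1, 0.2]
finger_gap: 0.001
grasp_force: 0.0
```

```bash
cat m1.py | sed -n 1,11p > mw.py
python3 - <<'E'
from h import *
go((590,-293,140),98)
E
```

```text
at [547.4 -86.9 223.5] [-180.     0.    17.4] t 4.85 F [ 0.4 -0.1  0.2] shift cm [-2.08 20.94  8.35] turn [-1.000e-03  0.000e+00 -1.408e+00]
```

Call:
move_arm --motion '[[[-2,21,1],[0,0,-1.41]],[[-2,21,1],[0,0,-1.41]],[[-2,21,1],[0,0,-1.41]],[[-2,21,1],[0,0,-1.41]],[[-2,21,1],[0,0,-1.41]],[[-2,21,1],[0,0,-1.41]],[[-2,21,1],[0,0,-1.41]],[[-2,21,1],[0,0,-1.41]]]' --hand 8.5

```text
time_s: 5.65
position: [589.7, -292.4, 210.0]
eef_rot: [-179.7, -0.2, 86.1]
wrist_force: [-0.5, 0.0, -0.4]
finger_gap: 0.995
grasp_force: 0.0
```

Run:
```python
from h import *
go((590,-293,210),98.5)
```

```text
at [ 589.7 -292.4  210. ] [-179.7   -0.2   86.1] t 5.65 F [-0.5  0.  -0.4] shift cm [-0.06  0.04 -0.  ] turn [-0.005 -0.004 -0.216]
```

Call:
move_arm --motion '[[[0,0,0],[0,0,-0.11]],[[0,0,0],[0,0,-0.21]],[[0,0,0],[0,0,-0.21]],[[0,0,0],[0,0,-0.21]]]'

```text
time_s: 6.05
position: [590.5, -292.6, 211.3]
eef_rot: [-179.8, -0.2, 97.7]
wrist_force: [1.1, 0.0, -0.2]
finger_gap: 0.998
grasp_force: 0.0
```

```bash
cat > mr.py <<'E'
from h import *
import sys
w,K,T=grab("wrist","w_"+sys.argv[1]); print(T[:3,3].round(0))
h=cv2.cvtColor(w,cv2.COLOR_BGR2HSV); m=((h[...,1]<60)&(h[...,2]>110)).astype(np.uint8); m=cv2.morphologyEx(m,2,np.ones((3,3)))
k,l,s,c=cv2.connectedComponentsWithStats(m)
for i in range(1,k):
    if s[i,4]>1500:
        rr=cv2.minAreaRect(cv2.findContours((l==i).astype(np.uint8),0,1)[0][0]); b=cv2.boxPoints(rr)
        P=np.array([plane(K,T,x,29)[:2] for x in b]); print(s[i],c[i].round(0),"box",b.round(0).tolist(),"w29",P.round(0).tolist())
        e=P[1]-P[0],P[2]-P[1]; print([(np.linalg.norm(x).round(1),np.degrees(np.arctan2(x[1],x[0])).round(1)) for x in e], P.mean(0).round(1))
t,K,T=grab("top"); s,_,_=grab("side")
cv2.imwrite(f"pics/v_{sys.argv[1]}.png",np.hstack([w,np.vstack([cv2.resize(t[180:320,180:310],(195,210)),cv2.resize(s[130:260,160:290],(195,210))])]))
go((590,-293,60),98.5)
E
python3 mr.py a
```

```text
[ 581. -219.  354.]
[ 255  143   53   90 4152] [282. 186.] box [[255.0, 146.0], [307.0, 143.0], [312.0, 231.0], [260.0, 234.0]] w29 [[560.0, -256.0], [608.0, -247.0], [627.0, -332.0], [575.0, -343.0]]
[(np.float64(48.9), np.float64(11.2)), (np.float64(87.2), np.float64(-77.5))] [ 592.7 -294.4]
[ 127  144   43   65 2517] [147. 176.] box [[124.0, 207.0], [127.0, 144.0], [169.0, 146.0], [166.0, 209.0]] w29 [[440.0, -333.0], [442.0, -270.0], [481.0, -267.0], [481.0, -329.0]]
[(np.float64(62.4), np.float64(87.6)), (np.float64(39.4), np.float64(5.1))] [ 461.  -299.6]
at [ 591.3 -293.2  212.5] [-1.799e+02 -1.000e-01  9.780e+01] t 6.2 F [-0.4  0.7 -0.1] shift cm [ 0.02 -0.11 15.25] turn [-0.001 -0.001 -0.013]
```

View pics/v_a.png

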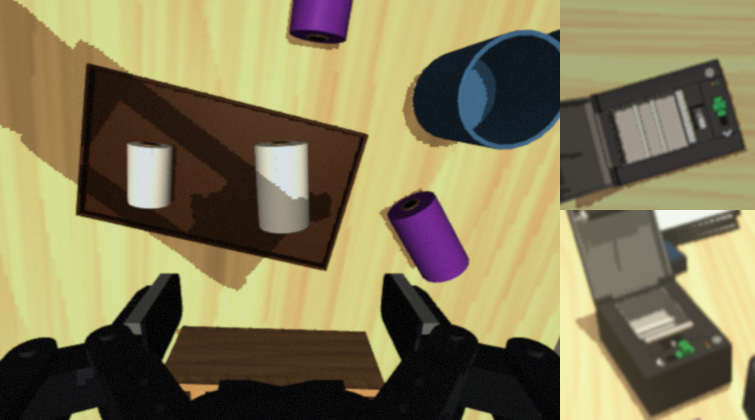

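The picture shows the cover wide open. The wide roll is at (282,186) in the wrist view, its axis at about 100°, centred near (591,-292), with the narrow roll at (147,176). I go down with a 6.8 cm opening.

Call:
move_arm --motion '[[[0,-0.1,5],[0,0,-0.035]],[[0,-0.1,10],[0,0,-0.035]],[[0,-0.1,14],[0,0,-0.035]],[[0,-0.1,17],[0,0,-0.035]],[[0,-0.1,19],[0,0,-0.035]],[[0,-0.1,19.9],[0,0,-0.035]],[[0,-0.1,19.9],[0,0,-0.035]],[[0,-0.1,19.9],[0,0,-0.035]]]' --hand 6.8

```text
time_s: 7.0
position: [591.5, -294.1, 15.2]
eef_rot: [179.9, 0.1, 99.8]
wrist_force: [0.2, -0.3, -0.3]
finger_gap: 0.797
grasp_force: 0.0
```

Call:
move_arm --motion '[[[0,0,0],[0,0,0]],[[0,0,0],[0,0,0]],[[0,0,0],[0,0,0]],[[0,0,0],[0,0,0]],[[0,0,0],[0,0,0]],[[0,0,0],[0,0,0]]]' --hand 4 --squeeze 30

```text
time_s: 7.6
position: [592.0, -294.4, 16.1]
eef_rot: [179.9, 0.1, 99.8]
wrist_force: [0.5, 0.1, 6.7]
finger_gap: 0.575
grasp_force: 31.1
```

Call:
move_arm --motion '[[[0,0,-3],[0,0,0]],[[0,0,-7],[0,0,0]],[[0,0,-12],[0,0,0]],[[0,0,-17],[0,0,0]],[[0,0,-20],[0,0,0]],[[0,0,-20],[0,0,0]]]'

```text
time_s: 8.2
position: [593.7, -295.5, 220.8]
eef_rot: [179.5, 0.4, 99.8]
wrist_force: [0.1, -0.3, -0.9]
finger_gap: 0.571
grasp_force: 32.4
```

Run:
```python
from h import *
go(P2W((0,0,215)),17.5); print(state()["finger_gap"],state()["grasp_force"])
```

```text
at [ 593.7 -295.5  220.8] [179.5   0.4  99.8] t 8.2 F [ 0.1 -0.3 -0.9] shift cm [42.49 -4.17  0.23] turn [0.012 0.    1.437]
0.5706175414751868 32.44963467121124
```

Call:
move_arm --motion '[[[40,-4,0],[0,0,1.43]],[[40,-4,0],[0,0,1.43]],[[40,-4,0],[0,0,1.43]],[[40,-4,0],[0,0,1.43]],[[40,-4,0],[0,0,1.43]],[[40,-4,0],[0,0,1.43]],[[40,-4,0],[0,0,1.43]],[[40,-4,0],[0,0,1.43]]]'

```text
time_s: 9.0
position: [486.4, 77.5, 213.3]
eef_rot: [-179.9, 0.1, 33.6]
wrist_force: [0.5, -0.4, -1.0]
finger_gap: 0.577
grasp_force: 32.3
```

Run:
```python
from h import *
go(P2W((0,0,215)),17.5); print(state()["finger_gap"],state()["grasp_force"])
```

```text
at [486.4  77.5 213.3] [-1.799e+02  1.000e-01  3.360e+01] t 9.0 F [ 0.5 -0.4 -1. ] shift cm [ 1.6  -3.56 -0.17] turn [-0.001  0.002  0.282]
0.5769861554322727 32.33643651008606
```

Call:
move_arm --motion '[[[1.6,-2,-1],[0,0,0.14]],[[1.6,-3.5,-1],[0,0,0.28]],[[1.6,-3.5,-1],[0,0,0.28]],[[1.6,-3.5,-1],[0,0,0.28]],[[1.6,-3.5,-1],[0,0,0.28]]]'

```text
time_s: 9.5
position: [481.9, 112.9, 223.7]
eef_rot: [180.0, 0.1, 18.0]
wrist_force: [-0.9, 0.3, -1.3]
finger_gap: 0.572
grasp_force: 32.3
```

Run:
```python
from h import *
w,K,T=grab("wrist"); go(P2W((30,0,215)),17.5)
v=w.copy()
for p in [(-22,-43.5,78),(82,-43.5,78),(-22,43.5,78),(82,43.5,78),(-104,-72.5,78),(-95,-6,92),(-75,-6,92),(16,-43,42),(44,-43,42)]:
    u=proj(K,T,P2W(p)); print(p,u.round(0))
    if abs(u).max()<3000: cv2.circle(v,tuple(int(x) for x in u),3,(0,0,255),1)
t,Kt,Tt=grab("top"); 
for p in [(-22,-43.5,78),(82,-43.5,78),(-22,43.5,78),(82,43.5,78),(-104,-72.5,78),(-104,72.5,78)]: cv2.circle(t,tuple(int(round(x)) for x in proj(Kt,Tt,P2W(p))),1,(0,0,255),-1)
c=cv2.resize(t[205:315,180:310],(236,200),interpolation=2)
cv2.imwrite("pics/w4raw.png",w)
cv2.imwrite("pics/w4.png",np.hstack([v,np.vstack([c,np.zeros((220,236,3),np.uint8)])]))
```

```text
at [482.1 112.8 223.9] [-180.    0.   18.] t 9.55 F [-0.4 -0.3 -2. ] shift cm [-0.07 -3.36  0.89] turn [0.    0.001 0.008]
(-22, -43.5, 78) [303. 148.]
(82, -43.5, 78) [178. 147.]
(-22, 43.5, 78) [301. 245.]
(82, 43.5, 78) [186. 244.]
(-104, -72.5, 78) [406. 112.]
(-95, -6, 92) [392. 197.]
(-75, -6, 92) [368. 196.]
(16, -43, 42) [260. 143.]
(44, -43, 42) [230. 143.]
```

View pics/w4.png

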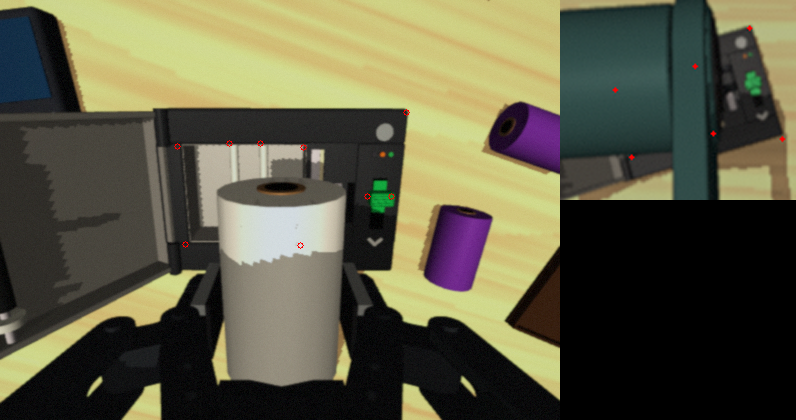

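The model points land within 3 px of the bucket corners in the wrist view; for example (303,148) is predicted and (306,144) seen. I refine the fit from the raw picture, and find where the roll sits in the grip from its core at (281,188).

Run:
```python
from h import *
w,K,T=grab("wrist"); st=state(); g=cv2.cvtColor(w,6).astype(int)
print("row155-165 cols170-330",g[155:165,170:330].mean(0).round(0).astype(int).tolist())
print("col 200 rows",g[130:170,192:204].mean(1).round(0).astype(int).tolist(), "rows 225-255",g[225:255,192:204].mean(1).round(0).astype(int).tolist())
h=cv2.cvtColor(w,cv2.COLOR_BGR2HSV); m=np.zeros(g.shape,np.uint8); m[175:200,250:315]=((g<95)[175:200,250:315])
k,l,s,c=cv2.connectedComponentsWithStats(m); i=1+np.argmax(s[1:,4]); print("core",s[i],c[i].round(1))
Rt=R.from_euler("xyz",st["eef_rot"],degrees=True)
for uv in (c[i],(281,205),(219,195),(344,195)):
    p=plane(K,T,uv,st["position"][2]+13); print("z+13",Rt.inv().apply(p-st["position"]).round(1))
p=plane(K,T,(281,205),st["position"][2]+38); print("topedge z+38",Rt.inv().apply(p-st["position"]).round(1))
```

```text
row155-165 cols170-330 [44, 45, 45, 45, 46, 46, 48, 47, 47, 45, 38, 34, 52, 62, 50, 39, 36, 36, 36, 36, 37, 37, 38, 37, 47, 71, 92, 113, 143, 170, 177, 179, 179, 179, 178, 179, 179, 179, 180, 180, 180, 180, 180, 180, 181, 180, 180, 180, 181, 181, 181, 181, 181, 181, 181, 182, 180, 182, 179, 172, 174, 194, 208, 213, 208, 196, 170, 143, 143, 170, 181, 182, 182, 182, 182, 183, 183, 184, 183, 184, 184, 184, 184, 183, 183, 183, 183, 180, 171, 164, 180, 200, 210, 212, 205, 187, 161, 150, 164, 174, 169, 160, 149, 142, 143, 143, 143, 140, 136, 138, 140, 138, 132, 133, 135, 139, 141, 138, 131, 132, 133, 133, 130, 127, 126, 129, 132, 134, 129, 126, 125, 119, 96, 62, 54, 56, 47, 41, 39, 43, 73, 128, 168, 179, 184, 182, 178, 171, 167, 167, 170, 177, 170, 129, 70, 45, 45, 45, 46, 45]
col 200 rows [39, 40, 40, 41, 42, 41, 39, 41, 40, 39, 40, 37, 30, 30, 72, 132, 134, 125, 125, 128, 129, 126, 119, 115, 118, 119, 120, 120, 124, 124, 118, 114, 115, 117, 116, 116, 117, 111, 108, 107] rows 225-255 [58, 52, 44, 41, 41, 42, 43, 45, 45, 46, 47, 47, 48, 49, 49, 62, 85, 62, 35, 31, 34, 35, 36, 36, 37, 36, 35, 35, 36, 36]
core [ 250  175   65   25 1419] [283.1 187.9]
z+13 [ 45.3   1.2 -13. ]
z+13 [ 38.4   0.4 -13. ]
z+13 [ 42.5 -23.6 -13. ]
z+13 [ 42.5  24.9 -13. ]
topedge z+38 [ 45.6   0.4 -38. ]
```

```bash
sed -i 's/^O=.*;/O=np.array([483.,114.7]);/' h.py; python3 -c "
from h import *
go(P2W((30,4.5,52)),17.5)"
```

```text
at [482.3 112.9 224.1] [-180.     0.    17.9] t 9.65 F [-0.   0.5 -1.3] shift cm [-0.3  -3.15 17.21] turn [-0.     0.     0.007]
```

Call:
move_arm --motion '[[[-0.3,-1.5,2],[0,0,0.007]],[[-0.3,-3.1,4],[0,0,0.007]],[[-0.3,-3.1,7],[0,0,0.007]],[[-0.3,-3.1,10],[0,0,0.007]],[[-0.3,-3.1,12],[0,0,0.007]],[[-0.3,-3.1,13],[0,0,0.007]],[[-0.3,-3.1,13.4],[0,0,0.007]],[[-0.3,-3.1,13.4],[0,0,0.007]]]'

```text
time_s: 10.45
position: [470.1, 142.1, 90.4]
eef_rot: [-180.0, -0.0, 17.5]
wrist_force: [-0.4, -0.4, -0.8]
finger_gap: 0.579
grasp_force: 32.3
```

Run:
```python
from h import *
w,K,T=grab("wrist"); go(P2W((30,4.5,52)),17.5); st=state()
for p in [(-22,-43.5,78),(82,-43.5,78),(-104,-72.5,78),(30,-43.5,78)]:
    u=proj(K,T,P2W(p)); print(p,u.round(0)); cv2.circle(w,tuple(int(x) for x in u),3,(0,0,255),1)
Rt=R.from_euler("xyz",st["eef_rot"],degrees=True)
u=proj(K,T,st["position"]+Rt.apply([44.5,0,-13])); cv2.circle(w,tuple(int(x) for x in u),3,(0,255,255),1); print(u)
cv2.imwrite("pics/w5.png",w)
```

```text
at [470.4 142.3  90.9] [ 1.80e+02 -1.00e-01  1.75e+01] t 10.5 F [ 1.3  0.2 -1.5] shift cm [-0.08  0.01  3.89] turn [ 0.    -0.001  0.   ]
(-22, -43.5, 78) [395. 170.]
(82, -43.5, 78) [166. 170.]
(-104, -72.5, 78) [592. 103.]
(30, -43.5, 78) [280. 170.]
[279.84981578 189.45301901]
```

View pics/w5.png

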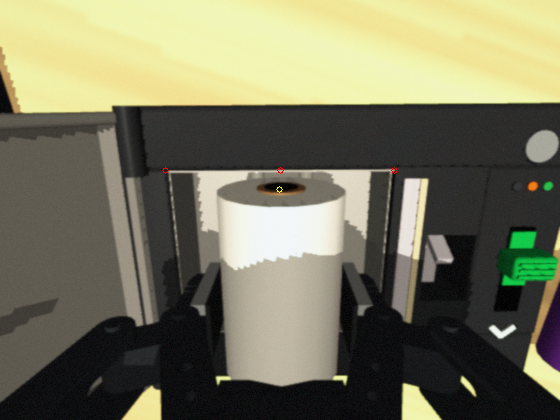

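The rim corners are predicted at (166,170) and (395,170) and seen at about (168,171) and (391,170). The core at (281,188) also matches. I lower the roll.

Call:
move_arm --motion '[[[-0.05,0,1],[0,0,0]],[[-0.05,0,2],[0,0,0]],[[-0.05,0,3],[0,0,0]],[[-0.05,0,3.5],[0,0,0]],[[-0.05,0,3.8],[0,0,0]],[[-0.05,0,3.9],[0,0,0]],[[-0.05,0,3.9],[0,0,0]],[[-0.05,0,3.9],[0,0,0]]]'

```text
time_s: 11.3
position: [469.4, 142.2, 51.6]
eef_rot: [-180.0, -0.0, 17.5]
wrist_force: [0.6, -0.5, -1.1]
finger_gap: 0.575
grasp_force: 32.4
```

Not quite touching yet, so I nudge down 2 mm and open to 6.6 cm.

Call:
move_arm --motion '[[[0,0,0.1],[0,0,0]],[[0,0,0.2],[0,0,0]],[[0,0,0.2],[0,0,0]]]'

```text
time_s: 11.6
position: [469.7, 142.2, 50.6]
eef_rot: [180.0, -0.1, 17.5]
wrist_force: [-2.6, -0.9, 12.2]
finger_gap: 0.574
grasp_force: 33.7
```

Call:
move_arm --motion '[[[0,0,0],[0,0,0]],[[0,0,0],[0,0,0]],[[0,0,0],[0,0,0]],[[0,0,0],[0,0,0]],[[0,0,0],[0,0,0]]]' --hand 6.4

```text
time_s: 12.1
position: [469.1, 142.2, 49.2]
eef_rot: [-180.0, 0.0, 17.5]
wrist_force: [-0.2, 1.1, 0.3]
finger_gap: 0.751
grasp_force: 0.0
```

Call:
move_arm --motion '[[[0,0,-1],[0,0,0]],[[0,0,-3],[0,0,0]],[[0,0,-6],[0,0,0]],[[0,0,-10],[0,0,0]],[[0,0,-14],[0,0,0]],[[0,0,-18],[0,0,0]],[[0,0,-18],[0,0,0]],[[0,0,-18],[0,0,0]]]'

```text
time_s: 12.9
position: [469.7, 142.3, 230.8]
eef_rot: [180.0, -0.2, 17.5]
wrist_force: [-0.7, 0.0, -1.0]
finger_gap: 0.748
grasp_force: 0.0
```

Run:
```python
from h import *
w,K,T=grab("wrist")
for p in [(-22,-43.5,78),(82,-43.5,78),(-22,43.5,78),(82,43.5,78),(30,-40,63),(30,-40,88),(30,40,88),(5,-40,63),(55,-40,63)]:
    u=proj(K,T,P2W(p)); cv2.circle(w,tuple(int(x) for x in u),2,(0,0,255),1)
cv2.imwrite("pics/w6.png",w)
go(P2W((30,4.5,310)),17.5)
```

```text
at [468.7 142.1 229.4] [-180.     0.    17.5] t 12.95 F [-0.4  0.5 -0.2] shift cm [ 0.09  0.05 -8.06] turn [-0.  0.  0.]
```

View pics/w6.png

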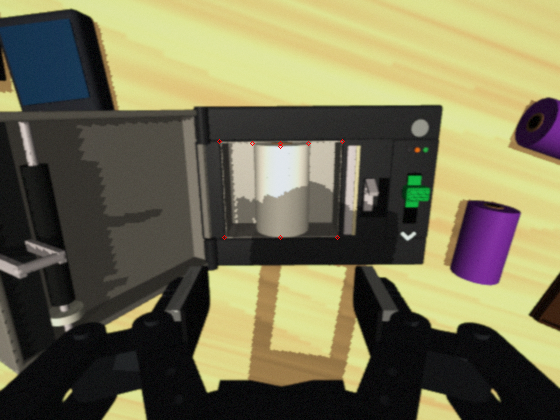

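The picture shows the roll lying in the bucket, its ends at (281,144) and (281,236), where the model puts them. Next: shut the fingers, go up and over, and down behind the open cover.

Call:
move_arm --motion '[[[0.4,0,-3],[0,0,0]],[[0.4,0,-6],[0,0,0]],[[0.4,-4,-6],[0,0,0]],[[0.4,-8.5,-6],[0,0,0]],[[0.4,-13,-6],[0,0,0]],[[0.4,-17,-6],[0,0,0]],[[0.4,-21,-6],[0,0,0]],[[0.4,-21,-6],[0,0,0]]]' --hand 0

```text
time_s: 13.75
position: [407.2, 347.0, 287.3]
eef_rot: [-179.9, 0.2, 17.8]
wrist_force: [-0.3, -0.8, -0.7]
finger_gap: 0.0
grasp_force: 0.0
```

```bash
cat >> h.py <<'E'
def pp():
    st=state(); p=st["position"]; r=R.from_euler("z",YAW,degrees=True).inv().apply([p[0]-O[0],p[1]-O[1],p[2]]); print("printer",r.round(1),st["eef_rot"].round(1),"F",st["wrist_force"].round(1),st["time_s"],st["q"].round(0))
E
python3 -c "
from h import *
pp()
for th in (1.57,1.3,1.1,.9,.7,.5,.35,.2,.1,0): print(th,(96-150*np.cos(th)+26*np.sin(th)+13).round(0),(80+150*np.sin(th)+26*np.cos(th)).round(0))"
```

```text
printer [244.3   2.4 287.3] [-179.9    0.2   17.8] F [-0.3 -0.8 -0.7] 13.75 [ 33.  13.  90.   0.  78. 105.]
1.57 135.0 230.0
1.3 94.0 231.0
1.1 64.0 225.0
0.9 36.0 214.0
0.7 11.0 197.0
0.5 -10.0 175.0
0.35 -23.0 156.0
0.2 -33.0 135.0
0.1 -38.0 121.0
0 -41.0 106.0
```

Call:
move_arm --motion '[[[0.2,0,3],[0,0,0]],[[0.2,0,7],[0,0,0]],[[0.2,0,9.5],[0,0,0]],[[0.2,1,9.5],[0,0,0]],[[0.2,2.5,9.2],[0,0,0]],[[0.2,4,8.6],[0,0,0]],[[0.2,5.5,7.9],[0,0,0]],[[0.2,7,7.2],[0,0,0]]]'

```text
time_s: 14.55
position: [434.2, 277.6, 221.1]
eef_rot: [-179.8, -0.3, 17.5]
wrist_force: [-2.6, 2.0, 5.6]
finger_gap: -0.001
grasp_force: 2.6
```

```bash
python3 -c "
from h import *
pp()"
```

```text
printer [170.   -2.4 221.1] [-179.8   -0.3   17.5] F [-2.6  2.   5.6] 14.55 [25. 14. 98.  0. 68. 97.]
```

Call:
move_arm --motion '[[[-0.2,1.2,-0.4],[0,0,0]],[[-0.2,2.4,-0.8],[0,0,0]],[[-0.2,3.5,-1],[0,0,0]],[[-0.2,4.8,-1.1],[0,0,0]],[[-0.2,6.2,-1.1],[0,0,0]],[[-0.2,7.6,-1],[0,0,0]],[[-0.2,7.6,-1],[0,0,0]]]'

```text
time_s: 15.25
position: [453.8, 202.4, 226.7]
eef_rot: [180.0, 0.1, 17.4]
wrist_force: [-0.4, 1.4, 0.9]
finger_gap: -0.001
grasp_force: 0.5
```

```bash
python3 -c "
from h import *
pp()"
```

```text
printer [ 92.5   1.5 226.7] [1.80e+02 1.00e-01 1.74e+01] F [-0.4  1.4  0.9] 15.25 [16. 12. 99. -0. 68. 89.]
```

Call:
move_arm --motion '[[[0,1.5,0],[0,0,0]],[[0,2.9,0.2],[0,0,0]],[[0,4.3,0.7],[0,0,0]],[[0,5.7,1.3],[0,0,0]],[[0,7,2.1],[0,0,0]],[[0,8.2,3],[0,0,0]],[[0,9.3,4.1],[0,0,0]],[[0,10.3,5.2],[0,0,0]]]'

```text
time_s: 16.05
position: [485.1, 105.2, 174.3]
eef_rot: [180.0, -0.0, 17.5]
wrist_force: [1.0, 0.6, 1.5]
finger_gap: -0.005
grasp_force: 0.7
```

```bash
python3 -c "
from h import *
pp()"
```

```text
printer [ -9.7   0.9 174.3] [180.   -0.   17.5] F [1.  0.6 1.5] 16.05 [  4.  16. 103.  -0.  61.  77.]
```

Call:
move_arm --motion '[[[0,0.7,0.9],[0,0,0]],[[0,1.3,1.8],[0,0,0]],[[0,1.9,2.9],[0,0,0]],[[0,2.4,3.9],[0,0,0]],[[0,3,4.7],[0,0,0]],[[0,3.4,5.4],[0,0,0]],[[0,3.7,6],[0,0,0]],[[0,3.7,6.4],[0,0,0]]]'

```text
time_s: 16.85
position: [496.0, 70.6, 110.9]
eef_rot: [180.0, -0.0, 17.5]
wrist_force: [0.4, 0.1, 0.4]
finger_gap: 0.003
grasp_force: 0.0
```

Call:
move_arm --motion '[[[0,0,0.2],[0,0,0]],[[0,0,0.4],[0,0,0]],[[0,0,0.5],[0,0,0]],[[0,0,0.5],[0,0,0]]]'

```text
time_s: 17.25
position: [495.7, 70.9, 106.3]
eef_rot: [-180.0, 0.0, 17.5]
wrist_force: [-0.4, -0.0, 1.2]
finger_gap: -0.004
grasp_force: 0.5
```

```bash
python3 -c "
from h import *
pp()"
```

```text
printer [-45.6   1.  106.3] [-180.     0.    17.5] F [-0.4 -0.   1.2] 17.25 [  0.  22. 107.   0.  52.  73.]
```

Call:
move_arm --motion '[[[0,0,0.1],[0,0,0]],[[0,0,0.2],[0,0,0]],[[0,0,0.3],[0,0,0]],[[0,0,0.3],[0,0,0]],[[0,0,0.3],[0,0,0]]]'

```text
time_s: 17.75
position: [496.0, 71.0, 105.7]
eef_rot: [180.0, -0.1, 17.5]
wrist_force: [-6.1, -1.2, 27.7]
finger_gap: -0.005
grasp_force: 13.4
```

```bash
python3 -c "
from h import *
pp()"
```

```text
printer [-45.6   0.8 105.7] [ 1.80e+02 -1.00e-01  1.75e+01] F [-6.1 -1.2 27.7] 17.75 [  0.  22. 107.  -0.  52.  73.]
```

The tool meets a hard stop at 105.7 mm and 28 N, so the cover is fully shut. I lift away and check.

Call:
move_arm --motion '[[[0,0,-1],[0,0,0]],[[0,0,-4],[0,0,0]],[[0,0,-8],[0,0,0]],[[0,4,-12],[0,0,0]],[[0,8,-16],[0,0,0]],[[0,13,-16],[0,0,0]],[[0,18,-16],[0,0,0]],[[0,23,-16],[0,0,0]]]'

```text
time_s: 18.55
position: [562.8, -140.7, 264.4]
eef_rot: [180.0, -0.1, 17.5]
wrist_force: [1.0, 1.3, 0.3]
finger_gap: 0.0
grasp_force: 0.0
```

Call:
move_arm --motion '[[[0,5,0],[0,0,0]],[[0,10,0],[0,0,0]],[[0,15,0],[0,0,0]],[[0,15,0],[0,0,0]],[[0,15,0],[0,0,0]],[[0,15,0],[0,0,0]],[[0,15,0],[0,0,0]],[[0,15,0],[0,0,0]]]'

```text
time_s: 19.35
position: [607.1, -280.6, 263.6]
eef_rot: [-180.0, -0.0, 17.6]
wrist_force: [0.6, 0.1, 0.5]
finger_gap: -0.001
grasp_force: 0.0
```

Run:
```python
from h import *
pp(); t0=cv2.imread("pics/top.png"); s0=cv2.imread("pics/side.png"); t,_,_=grab("top"); s,_,_=grab("side")
for a,b,(x0,y0,x1,y1) in((t0,t,(195,215,310,310)),(s0,s,(180,160,280,250))):
    d=cv2.absdiff(a,b)[y0:y1,x0:x1].max(2); print("mean diff",d.mean().round(1),"share>40",(d>40).mean().round(3))
    for im in(a,b):
        h=cv2.cvtColor(im,cv2.COLOR_BGR2HSV)[y0:y1,x0:x1]; m=(h[...,0]>45)&(h[...,0]<80)&(h[...,1]>120)&(h[...,2]>60)
        print("green",np.argwhere(m).mean(0).round(1),m.sum(),"cover-grey px",((h[...,1]<60)&(h[...,2]>90)).sum())
```

```text
printer [-414.3    0.5  263.6] [-180.    -0.    17.6] F [0.6 0.1 0.5] 19.35 [-31.  25.  75.   0.  80.  42.]
mean diff 7.1 share>40 0.0
green [35.5 91. ] 93 cover-grey px 3223
green [35.4 91. ] 94 cover-grey px 3292
mean diff 19.4 share>40 0.0
green [55.9 62.5] 69 cover-grey px 2052
green [55.8 62.4] 63 cover-grey px 2226
```

The cover and latch look just as they did at the start: the printer crops differ nowhere by more than 40 grey levels. I hand the job in.

```bash
python3 -c "
from station import *
print(sign_off())"
```

```text
the job is handed in; nothing more can be done
None
```

The job is handed in at about 19 s of the 70 s: the wide roll lay on the support rollers when last seen before closing, and the cover is shut with the latch back at rest by the final pictures; sign-off returned no verdict.

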